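Tip a lens disc out of its pocket and stand it in the rack

TASK

Press down the far edge of the amber disc where it lies in the grey nest, at the thumb notch, so that it tips against the pocket wall and stays leaning with its near edge raised. Then grip that raised edge, lift the disc out and stand it on edge in the free near slot of the black rack, without letting it fall on the table or knocking the green disc out of its place.

Things in the scene. Friction and masses are not known exactly. Their poses are not given: they have to be found in the camera images.
- amber_disc: Loose clear amber disc, 70 mm diameter, 6 mm thick, about 35 g. Origin at its centre; z is its axis (thickness). It starts flat in the nest, centre 47 mm above the table, top 1 mm below the nest's edges, too close to the walls to grip. Its part beyond the rib overhangs the well: pressed 15 to 22 mm below the nest's upper edge it slides in and stays, leaning about 67 degrees, near edge up, clear of the walls.
- nest: Fixed grey open-topped nest, 85 (x) x 86 (y) x 51 mm high; origin under its centre, x points away from the robot to the thumb notch. Disc lies centred on a cross rib (top z 44, x 10 to 14 mm) and two near corner rests (z 44, x -36 to -20, |y| 21 to 37); hollow elsewhere, floor z 5. Inside x -36.5 to 36.5, |y| 37. Far wall has a notch 42 mm wide down to z 24 for the fingers.
- rack: Fixed black rack, 105 (x) x 90 (y) mm, about 46 mm high, with two parallel slots for discs standing on edge; origin under its centre. The slots run along its y, at x = -32.5 mm (near the robot, free) and x = +32.5 mm (far, holds the green disc). Each slot is 10 mm wide with walls up to z 38 mm and flared lips above to z 46 mm, 20 mm wide at the top.
- rack_slot (a point): Middle of the floor of the free near slot, 8 mm above the table; axes as the rack's (x across the slot, y along it). End stops at y = +-37 mm keep the disc from rolling. A disc standing there has its centre 35 mm above this point and its axis along x.
- green_disc: Loose clear green disc of the same size (70 mm diameter, 6 mm thick) standing on edge in the rack's far slot; origin at its centre, x is its axis. Stays where it is.
Things that resemble listed ones, but are neither listed nor needed, are in the scene too. There is more than one size of the amber_disc; the one meant has the size given above.

How it is judged:
By the outcome, as a careful person would: the job done as asked, in the order asked, and still so for the second after the job is handed in, with the robot touching nothing.
It also fails if it takes over 48 s, if anything falls off the work surface, if the arm or the gripper's body presses on something with over 40 N, if the wrist force passes 120 N, or if a joint passes its speed limit or range.

ROBOT

A 6-joint arm with a two-finger parallel gripper is mounted at the origin on a cart in front of the work surface, level with it; the furniture and walls round the work are solid. World frame = base frame: x ahead of the robot, y to its left, z up, the work surface at z = 0. Lengths are in mm, angles in rad, forces in N, time in s.
With the tool pointing down it reaches from about 300 to 775 mm from the base axis. Payload 14.6 kg.
Tool frame: the origin (TCP) lies midway between the tips of the shut fingers; the grasp point (between the pads) lies 19 mm behind it; y points along the fingers, z is the direction in which the jaws open and shut, and the axes are right-handed (so a half turn about y gives the same grasp; the last joint's range is limited). The gripper opens to 94 mm and grips with 3 to 60 N. Pads are 16 mm wide; open, the fingers measure 119 mm over their backs; the gripper's body (75 mm by 177 mm) begins 78 mm behind the grasp point.
Start: joints at [-1.271, 0.3, 1.521, -0, 1.321, -0.067], TCP at [197.239, -513.406, 205.446] pointing down, gripper open.
Joint ranges: [-3.03, 3.03], [-0.79, 2.21], [0.23, 2.52], [-1.04, 4.18], [0, 3.07], [-2.55, 2.55]. Speed limits (rad/s): [2.22, 2.22, 2.57, 3.14, 3.14, 3.14].

INTERFACE

Orientations are given as [roll, pitch, yaw] about the fixed x, y, z axes, in that order (R = Rz(yaw) Ry(pitch) Rx(roll)).
In Python, from cell import manip gives the robot as it stands.
- The arm moves only by the tool play_rows, never from a script. Its argument "series" is a list of rows, each a list of 3 entries, a list of its own where there are three numbers: the shift along the tool's x, y, z in m, then the turn about the tool's y in rad, then the closure, from 0 (fully open) to 1 (shut). In form: [[[dx, dy, dz], twist, grip], ...]. A call has 1 to 20 rows; each row is the pose to reach, as a shift and turn from the pose measured when the call began, along the tool's axes at that moment; what a row does not reach only later rows make up. A row lasts 1/10 s, in which the tool goes at most 50 mm and 8.59 degrees, less where a joint would pass 70% of its speed; a pose out of reach is approached as far as the arm can. A call with a gripper value outside its range is refused whole. The fingers move at their own pace and stop on an object; "squeeze" is the grip in N (left out, the last holds). Time passes only in rows, so rows that repeat a pose let the fingers close. It gives the time, the measured TCP pose, the force and the opening at its end, in the units of the state.
- manip.read_state(): the state, without advancing time (a new reading comes with each control period).
- manip.camera(name): name is "scene" or "top" or "wrist"; returns the picture (480x640x3 uint8, red, green, blue); there is no depth.
- manip.camera_params(name): a dict with "K" (3x3 intrinsics, pixels), "dist_coeffs" ([k1, k2, p1, p2, k3] as OpenCV has them; the pictures are not rectified), "rvec" (rotation vector, rad) and "tvec" (3), from world to camera coordinates, as OpenCV has them. Camera axes: x right, y down, z forward; pixel columns grow to the right and rows downward; lengths in mm; the calibration is good to about 2 mm. A picture is of the moment at which its call begins: read the wrist's pose just before it. camera_params takes no time and is no camera call; for the wrist camera it gives the pose at the moment of the call.
- manip.sign_off(): hands the job in, once; it reports no verdict.
The state is a dict: "clock": time; "joints": joint angles; "qd": joint speeds; "effort": joint torques, N m; "eef_pos": TCP position; "eef_rot": TCP orientation; "wrist_force": force on the tool from outside, world axes, zero at the start; "moment": the same for the moment, N m; "finger_gap": finger opening in mm.
Only numpy, scipy, OpenCV 4.12 (cv2) and the standard library are available. Lean on these libraries where they do the work, as an engineer would, in place of code of your own. Each camera call takes 0.05 s, during which the arm holds its last target. There are 200 camera calls.

## Working session

There is one attempt and no reset: what is moved stays moved. The work goes in short steps, Python scripts to look and compute and a tool call to move; the robot and the scene stay as the last step left them, time stands still between calls to the robot, and variables do not carry over. Pictures are saved under pics/ and viewed, about 8 in all and at most 12, crops included, and the job is handed in when it is done.

Besides the shell and the picture viewer there is one more tool, called after ">>>" as a command line: name --argument value ..., lists and objects as JSON in quotes. play_rows: Moves the arm, as the interface text tells. Its arguments: {"type":"object","properties":{"series":{"type":"array","items":{"type":"array"}},"squeeze":{"type":"number"}},"required":["series"]}

```bash
mkdir -p pics; ls
python3 - <<'E'
from cell import manip
import cv2,numpy as np
s=manip.read_state();print(s)
for n in("top","scene"):
    im=manip.camera(n);cv2.imwrite(f"pics/{n}0.png",im[:,:,::-1])
    p=manip.camera_params(n);R=cv2.Rodrigues(np.array(p["rvec"],float))[0]
    print(n,p,(-R.T@np.array(p["tvec"]).ravel()).round(1))
E
```

```text
pics
{'clock': 0.0, 'joints': array([-1.27057782e+00,  3.00471170e-01,  1.52159439e+00, -2.36631395e-05,
        1.32074808e+00, -6.66026231e-02]), 'qd': array([-7.40925498e-04,  3.15117527e-05,  4.21315114e-04,  1.77950038e-03,
        8.11333406e-04, -1.61398358e-04]), 'effort': array([ 1.34010730e-03, -5.31801724e+01, -3.52733302e+01,  7.09013594e-02,
        2.43357383e-02, -5.32563092e-05]), 'eef_pos': array([ 197.16390241, -513.14334281,  204.88067916]), 'eef_rot': array([-1.57201613e+00,  5.83916555e-05, -2.77476569e+00]), 'wrist_force': array([-0.18333512,  0.77302617,  0.10180527]), 'moment': array([-0.01085083,  0.00021943, -0.07061567]), 'finger_gap': 93.71997877238968}
top {'K': array([[609.64058364,   0.        , 320.71121588],
       [  0.        , 609.64058364, 236.78343584],
       [  0.        ,   0.        ,   1.        ]]), 'dist_coeffs': array([-0.06099979,  0.        ,  0.        ,  0.        ,  0.        ]), 'rvec': array([ 2.15590705, -2.15478917,  0.08125839]), 'tvec': array([-88.52074105, 493.91316743, 890.99335125])} [ 399.9 -113.6  934.3]
scene {'K': array([[617.90954798,   0.        , 314.07135668],
       [  0.        , 617.90954798, 240.45503095],
       [  0.        ,   0.        ,   1.        ]]), 'dist_coeffs': array([-0.14580469,  0.        ,  0.        ,  0.        ,  0.        ]), 'rvec': array([ 1.82869917, -1.02649412,  0.60895387]), 'tvec': array([-352.33585204,  225.24563029,  665.1095428 ])} [-225.6 -565.9  496.1]
```

View pics/top0.png

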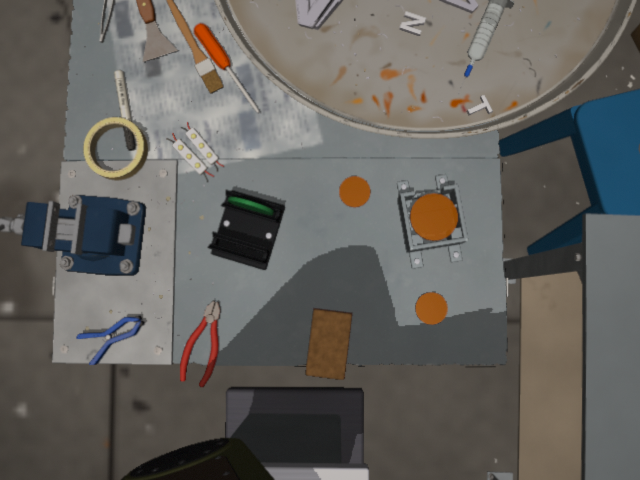

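View pics/scene0.png

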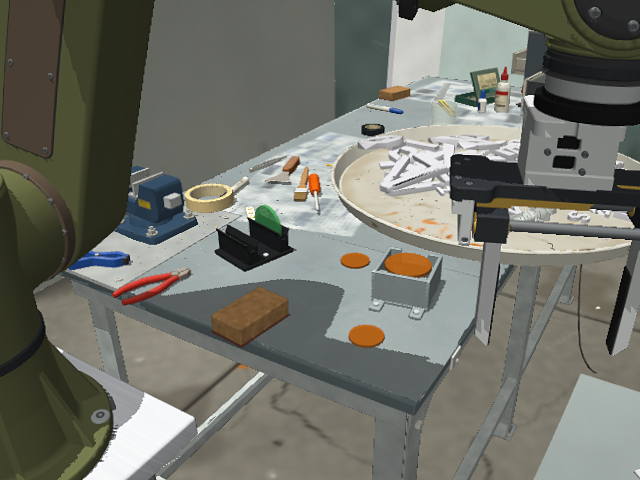

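The top view shows the nest with the large disc at (434,217), two smaller decoy discs at (355,191) and (432,308), and the rack at (247,228) with the green disc on its far side. The scene view agrees.

```bash
cat > h.py <<'E'
import cv2,numpy as np
from cell import manip
def cast(p,uv,z):
    R=cv2.Rodrigues(np.array(p["rvec"],float))[0];c=-R.T@np.array(p["tvec"],float).ravel()
    n=cv2.undistortPoints(np.array(uv,float).reshape(-1,1,2),p["K"],p["dist_coeffs"])[:,0]
    d=np.c_[n,np.ones(len(n))]@R
    return c+d*((z-c[2])/d[:,2])[:,None]
def blobs(m,amin=150):
    return [c for c in cv2.findContours(m.astype(np.uint8),0,1)[0] if cv2.contourArea(c)>amin]
def project(p,P): return cv2.projectPoints(np.array(P,float).reshape(-1,3),p["rvec"],p["tvec"],p["K"],p["dist_coeffs"])[0][:,0]
E
python3 - <<'E'
from h import *
im=cv2.imread("pics/top0.png");p=manip.camera_params("top")
hsv=cv2.cvtColor(im,cv2.COLOR_BGR2HSV)
roi=np.zeros(im.shape[:2],bool);roi[165:360,180:500]=1
for c in blobs((hsv[...,0]<20)&(hsv[...,1]>170)&(hsv[...,2]>90)&roi):
    w=cast(p,c,50)[:,:2];(x,y),r=cv2.minEnclosingCircle(w.astype(np.float32));print("orange",round(x),round(y),round(r,1),len(c))
g=im.max(2)
k=np.ones((7,7))
for c in blobs(cv2.morphologyEx(((g<45)&roi).astype(np.uint8),3,k),1000):
    print("black",cv2.boundingRect(c),[ (np.round(v,1).tolist() if not np.isscalar(v) else v) for v in cv2.minAreaRect(cast(p,c,46)[:,:2].astype(np.float32))])
for n,(a,b,x,y) in {"nest":(170,275,380,490),"rack":(180,275,200,295)}.items():
    cr=cv2.resize(im[a:b,x:y],None,fx=4,fy=4,interpolation=2)
    if n=="nest":A=cr
    else:B=cr
h=max(len(A),len(B));f=lambda q:cv2.copyMakeBorder(q,0,h-len(q),0,0,0)
cv2.imwrite("pics/crop.png",np.hstack([f(A),f(B)])[:, :800]);print(A.shape,B.shape)
for c in blobs((hsv[...,0]>45)&(hsv[...,0]<85)&(hsv[...,1]>120)&roi,60): print("green",cv2.minAreaRect(cast(p,c,70)[:,:2].astype(np.float32)))
E
```

```text
orange 341 67 27.6 82
orange 343 96 33.4 87
orange 388 -248 22.6 87
orange 521 -254 34.7 132
orange 558 -138 22.3 83
black (209, 191, 76, 78) [[503.8, 21.4], [90.4, 99.0], 73.80198669433594]
(420, 440, 3) (380, 380, 3)
green ((535.927001953125, 11.587980270385742), (68.58338928222656, 13.665156364440918), 72.9171142578125)
```

View pics/crop.png

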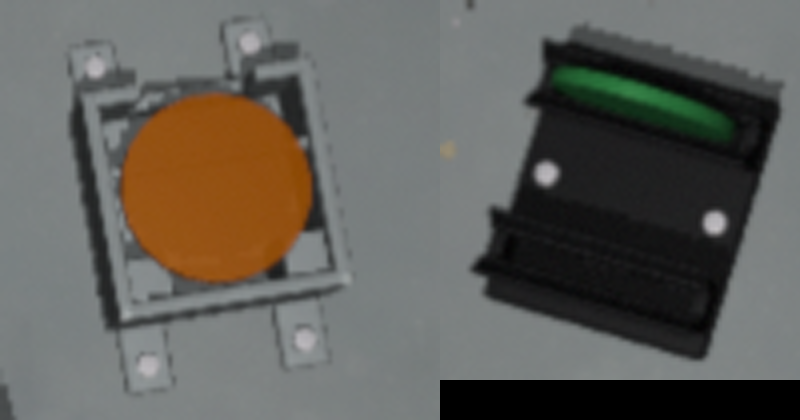

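>>> play_rows --series '[[[-0.04,0,-0.0126],-0.137,1],[[-0.08,0,-0.025],-0.274,1],[[-0.12,0,-0.038],-0.411,1],[[-0.16,0,-0.05],-0.548,1],[[-0.2,0,-0.063],-0.685,1],[[-0.24,0,-0.076],-0.822,1],[[-0.28,0,-0.088],-0.959,1],[[-0.32,0,-0.101],-1.096,1],[[-0.36,0,-0.114],-1.233,1],[[-0.395,0,-0.126],-1.37,1],[[-0.395,0,-0.126],-1.37,1],[[-0.395,0,-0.126],-1.37,1],[[-0.395,0,-0.126],-1.37,1]]' --squeeze 10

```text
clock: 1.4
eef_pos: [520.1, -254.5, 204.9]
eef_rot: [-1.571, 0.001, -1.407]
wrist_force: [1.1, 0.2, 1.2]
finger_gap: 0.6
```

Run:
```python
from h import *
im=manip.camera("wrist")[:,:,::-1].copy();p=manip.camera_params("wrist")
cv2.imwrite("pics/w1.png",im)
R=cv2.Rodrigues(np.array(p["rvec"],float))[0];print((-R.T@np.array(p["tvec"]).ravel()).round(1));print(R.round(2),p["K"][0,0])
np.savez("w1.npz",**p)
t=manip.camera_params("top")
px=np.array([[118,320],[350,283],[310,62],[80,92]])/4+[380,170]
print(cast(t,px,51).round(1))
px=np.array([[545-440,42],[780-440,105],[480-440,270],[705-440,330],[492-440,208]])/4+[200,180]
print(cast(t,px,46).round(1))
```

```text
[ 508.3 -187.   383.3]
[[ 0.99  0.16  0.  ]
 [ 0.16 -0.96  0.24]
 [ 0.04 -0.23 -0.97]] 345.83837054218776
[[ 471.8 -217.8   51. ]
 [ 485.2 -302.2   51. ]
 [ 566.6 -289.5   51. ]
 [ 555.6 -205.1   51. ]]
[[561.   51.7  46. ]
 [537.1 -36.1  46. ]
 [476.   74.3  46. ]
 [453.9  -9.2  46. ]
 [499.   70.3  46. ]]
```

View pics/w1.png

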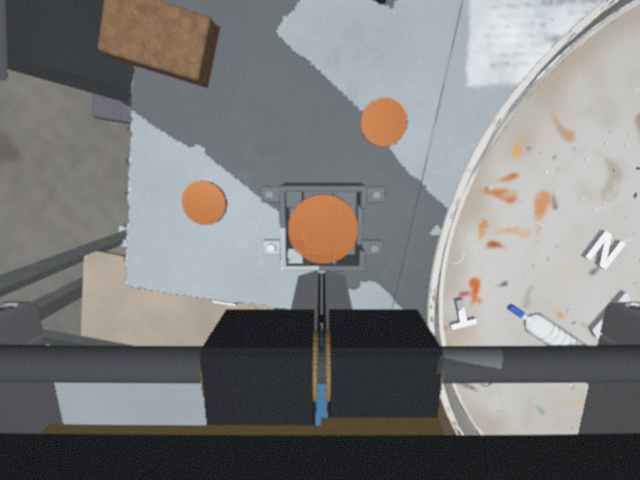

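The wrist view shows the disc at (323,229), with the nest square to the closed fingertips at (322,275). The top-view nest centre (520,-254) and yaw of about 9° agree with the disc centre.

>>> play_rows --series '[[[0,0,0.02],0.01,1],[[0,0.01,0.038],0.01,1],[[0,0.05,0.038],0.01,1],[[0,0.09,0.038],0.01,1],[[0,0.125,0.038],0.01,1],[[0,0.147,0.038],0.01,1],[[0,0.147,0.038],0.01,1],[[0,0.147,0.038],0.01,1]]'

```text
clock: 2.25
eef_pos: [557.3, -249.1, 59.0]
eef_rot: [-1.571, 0.001, -1.418]
wrist_force: [0.1, -0.3, 0.1]
finger_gap: 0.6
```

Run:
```python
from h import *
im=manip.camera("wrist")[:,:,::-1];s=cv2.resize(manip.camera("scene")[230:330,350:480,::-1],None,fx=4,fy=4,interpolation=2)
cv2.imwrite("pics/p2.png",np.hstack([im[150:350,230:430].repeat(2,0).repeat(2,1),s[:400,:400]]))
```

```text
(no output)
```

View pics/p2.png

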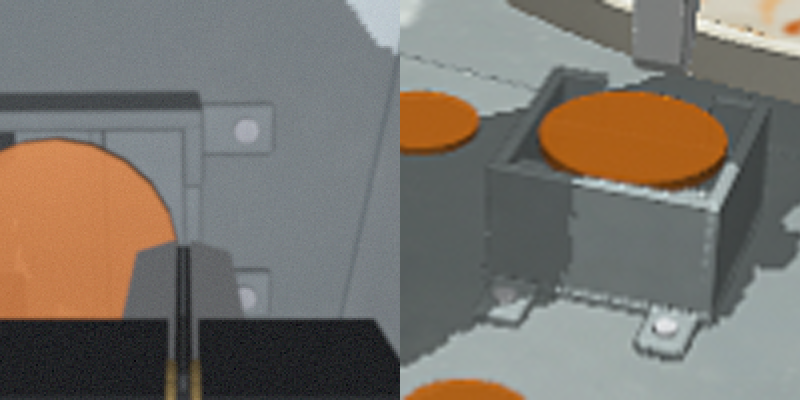

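The fingertips sit over the disc's far rim at the notch, with about 10 mm of overlap. Pressing now.

>>> play_rows --series '[[[0,0.004,0],0,1],[[0,0.007,0],0,1],[[0,0.01,0],0,1],[[0,0.013,0],0,1],[[0,0.016,0],0,1],[[0,0.019,0],0,1],[[0,0.022,0],0,1],[[0,0.0245,0],0,1],[[0,0.0245,0],0,1],[[0,0.0245,0],0,1],[[0,0.0245,0],0,1]]'

```text
clock: 3.45
eef_pos: [558.1, -249.2, 35.6]
eef_rot: [-1.569, -0.001, -1.418]
wrist_force: [0.5, -0.4, -0.2]
finger_gap: 0.4
```

Run:
```python
from h import *
im=manip.camera("wrist")[:,:,::-1];s=cv2.resize(manip.camera("scene")[230:330,350:480,::-1],None,fx=4,fy=4,interpolation=2)
cv2.imwrite("pics/p3.png",np.hstack([im[150:350,230:430].repeat(2,0).repeat(2,1),s[:400,:400]]))
```

```text
(no output)
```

View pics/p3.png

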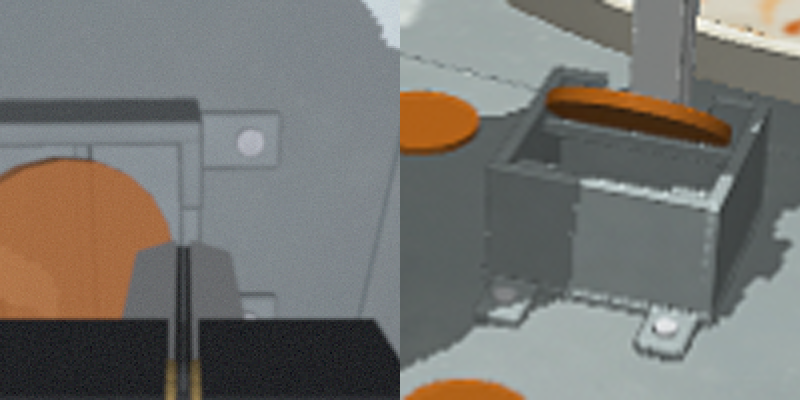

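The disc is tilting, but not fully yet: its near edge is raised and the force is near zero. I'll press a bit deeper, still within the 15–22 mm range.

>>> play_rows --series '[[[0,0.003,0],0,1],[[0,0.005,0],0,1],[[0,0.0055,0],0,1],[[0,0.0055,0],0,1],[[0,0.0055,0],0,1],[[0,0.0055,0],0,1],[[0,0.0055,0],0,1]]'

```text
clock: 4.25
eef_pos: [558.1, -249.2, 30.2]
eef_rot: [-1.569, -0.001, -1.418]
wrist_force: [0.0, 0.1, 0.5]
finger_gap: 0.4
```

Run:
```python
from h import *
im=manip.camera("wrist")[:,:,::-1];s=cv2.resize(manip.camera("scene")[230:330,350:480,::-1],None,fx=4,fy=4,interpolation=2)
cv2.imwrite("pics/p4.png",np.hstack([im[150:350,230:430].repeat(2,0).repeat(2,1),s[:400,:400]]))
```

```text
(no output)
```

View pics/p4.png

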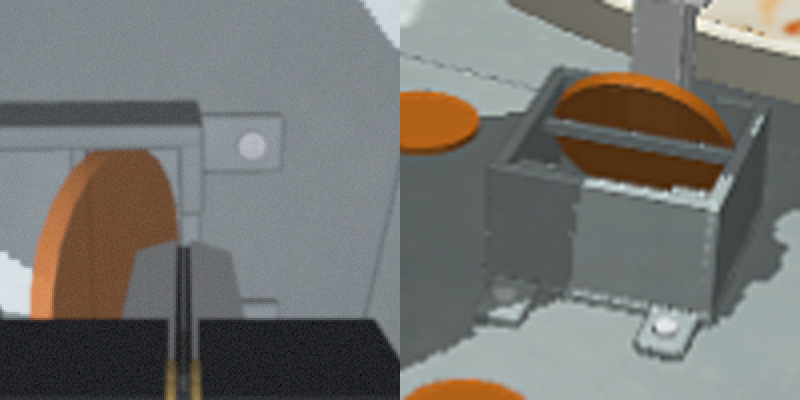

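The disc has slid into the well and leans steeply, with its near edge up. Retracting and opening.

>>> play_rows --series '[[[0,-0.02,0],0,1],[[0,-0.05,0],0,1],[[0,-0.09,0],0,1],[[0,-0.13,0],0,0.6],[[0,-0.15,-0.02],0,0.4],[[0,-0.15,-0.02],0,0.4],[[0,-0.15,-0.02],0,0.4],[[0,-0.15,-0.02],0,0.4]]'

```text
clock: 5.15
eef_pos: [538.0, -251.9, 178.7]
eef_rot: [-1.57, 0.001, -1.418]
wrist_force: [-0.2, 0.6, -0.5]
finger_gap: 37.3
```

Run:
```python
from h import *
S=manip.read_state();print(S["eef_pos"],S["finger_gap"])
im=manip.camera("wrist")[:,:,::-1].copy();p=manip.camera_params("wrist")
t=manip.camera_params("top");it=manip.camera("top")[:,:,::-1].copy()
cv2.imwrite("pics/top5.png",it);cv2.imwrite("pics/w5.png",im)
s=cv2.resize(manip.camera("scene")[220:320,350:450,::-1],None,fx=4,fy=4,interpolation=2)
q=project(p,[[530,-254,60]])[0].astype(int);print(q)
cv2.imwrite("pics/p5.png",np.hstack([im[q[1]-90:q[1]+110,q[0]-100:q[0]+100].repeat(2,0).repeat(2,1),s]))
c=np.array([520,-254.]);a=np.radians(8.8);X=np.array([np.cos(a),np.sin(a)]);Y=np.array([-X[1],X[0]])
for n,P,I in(("wrist",p,im),("top",t,it)):
    h=cv2.cvtColor(I,cv2.COLOR_BGR2HSV)
    for b in blobs((h[...,0]<20)&(h[...,1]>120)&(h[...,2]>60),100):
        w=cast(P,b,66)[:,:2]-c
        if np.hypot(*w.mean(0))<45: print(n,"nest-frame x",(w@X).min(),(w@X).max(),"y",(w@Y).min(),(w@Y).max(), cv2.boundingRect(b))
```

```text
[ 537.95203516 -251.85661455  178.67319515] 37.25279093264976
[312 239]
wrist nest-frame x 5.3398577449412254 32.0718527902439 y -24.763689254086632 38.38689862639351 (307, 195, 32, 73)
```

View pics/p5.png

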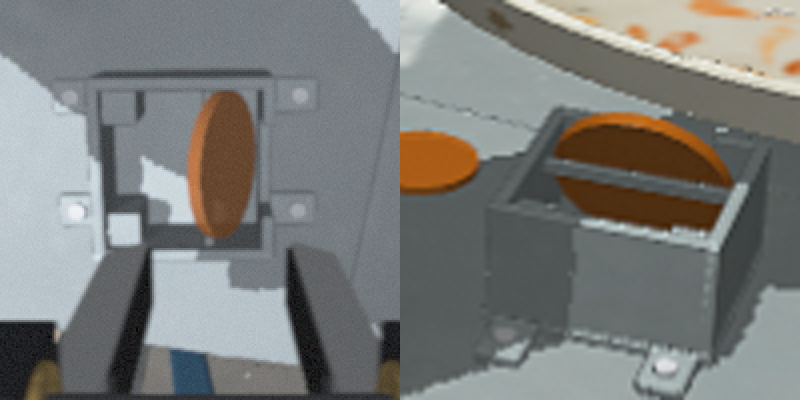

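The disc is leaning, its raised edge at nest x≈5–11 mm. Next I'll descend astride that edge with the jaws along nest x, then close.

>>> play_rows --series '[[[0,0.04,0.002],0,0.5],[[0,0.08,0.002],0,0.5],[[0,0.11,0.002],0,0.5],[[0,0.125,0.002],0,0.5],[[0,0.1307,0.002],0,0.5],[[0,0.1307,0.002],0,0.5],[[0,0.1307,0.002],0,1],[[0,0.1307,0.002],0,1],[[0,0.1307,0.002],0,1],[[0,0.1307,0.002],0,1],[[0,0.1307,0.002],0,1],[[0,0.1307,0.002],0,1],[[0,0.1307,0.002],0,1],[[0,0.1307,0.002],0,1]]' --squeeze 20

```text
clock: 6.7
eef_pos: [540.4, -251.6, 48.5]
eef_rot: [-1.569, -0.0, -1.418]
wrist_force: [1.1, 0.5, 4.1]
finger_gap: 5.7
```

Gap 5.7 mm, which matches a 6 mm disc gripped flat on the pads. Lifting.

>>> play_rows --series '[[[0,-0.005,0],0,1],[[0,-0.015,0],0,1],[[0,-0.03,0],0,1],[[0,-0.055,0],0,1],[[0,-0.085,0],0,1],[[0,-0.115,0],0,1],[[0,-0.13,0],0,1],[[0,-0.13,0],0,1],[[0,-0.13,0],0,1]]'

```text
clock: 7.6
eef_pos: [540.0, -251.5, 178.5]
eef_rot: [-1.57, -0.0, -1.418]
wrist_force: [0.2, 0.1, 0.2]
finger_gap: 5.9
```

Run:
```python
from h import *
S=manip.read_state();print(S["eef_pos"],S["finger_gap"])
im=manip.camera("wrist")[:,:,::-1];s=manip.camera("scene")[:,:,::-1].copy()
cv2.imwrite("pics/s6.png",s)
p=manip.camera_params("scene");q=project(p,[S["eef_pos"]])[0].astype(int);print(q)
cv2.imwrite("pics/p6.png",np.hstack([im[150:350,220:420].repeat(2,0).repeat(2,1),s[q[1]-80:q[1]+120,q[0]-100:q[0]+100].repeat(2,0).repeat(2,1)]))
# fresh rack measurement, top: screw heads & lips
h=cv2.cvtColor(s,cv2.COLOR_BGR2HSV)
for b in blobs((h[...,0]<20)&(h[...,1]>150)&(h[...,2]>60),100):
    print(cv2.boundingRect(b))
```

```text
[ 540.00553114 -251.53685179  178.53453657] 5.938690577686972
[415 177]
(349, 325, 35, 22)
(113, 273, 66, 32)
(341, 253, 29, 16)
(307, 174, 13, 21)
(392, 162, 47, 45)
```

View pics/p6.png

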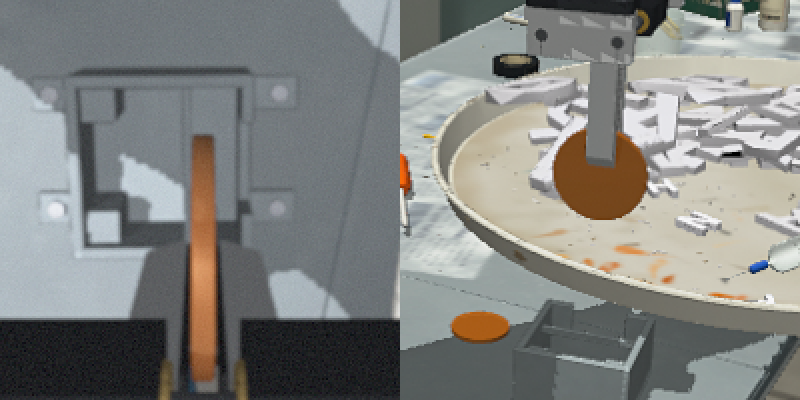

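Disc held upright: the scene view shows it centred on the fingers. Moving above the near slot.

>>> play_rows --series '[[[-0.02,0,-0.001],0.03,1],[[-0.055,0,-0.004],0.08,1],[[-0.095,0,-0.007],0.14,1],[[-0.135,0,-0.01],0.2,1],[[-0.175,0,-0.013],0.26,1],[[-0.215,0,-0.016],0.32,1],[[-0.25,0,-0.018],0.37,1],[[-0.275,0,-0.02],0.41,1],[[-0.287,0,-0.0206],0.423,1],[[-0.287,0,-0.0206],0.423,1],[[-0.287,0,-0.0206],0.423,1]]'

```text
clock: 8.8
eef_pos: [475.5, 28.8, 177.3]
eef_rot: [-1.572, 0.0, -1.84]
wrist_force: [0.9, 0.1, -0.9]
finger_gap: 5.5
```

Run:
```python
from h import *
S=manip.read_state();print(S["eef_pos"],S["eef_rot"],S["finger_gap"])
im=manip.camera("wrist")[:,:,::-1];p=manip.camera_params("wrist");np.savez("w7.npz",**p)
cv2.imwrite("pics/w7.png",im)
print(project(p,[[475.7,28.9,46],[507,20,46]]).round())
cv2.imwrite("pics/p7.png",cv2.resize(im[100:300,200:460],None,fx=3,fy=3,interpolation=2))
# disc height in grip from the earlier scene picture
ps=manip.camera_params("scene");R=cv2.Rodrigues(np.array(ps["rvec"],float))[0];c=-R.T@np.array(ps["tvec"]).ravel()
s=cv2.imread("pics/s6.png");h=cv2.cvtColor(s,cv2.COLOR_BGR2HSV)
T=np.array([540.,-251.5,178.5]);n=np.array([.988,.152,0]);tx=np.array([.152,-.988,0])
for b in blobs((h[...,0]<20)&(h[...,1]>150)&(h[...,2]>60),100):
    if cv2.boundingRect(b)[0]!=392: continue
    u=cv2.undistortPoints(b.astype(float),ps["K"],ps["dist_coeffs"])[:,0];d=np.c_[u,np.ones(len(u))]@R
    w=c+d*(((T-3*n-c)@n)/(d@n))[:,None]-T
    print("along",(w@tx).min(),(w@tx).max(),"z",w[:,2].min(),w[:,2].max())
```

```text
[475.51510253  28.78847859 177.30673018] [-1.57219075e+00  4.71438018e-04 -1.83978593e+00] 5.5399496593390625
[[322. 235.]
 [357. 235.]]
along -33.91189457350467 33.19392803326252 z -42.43197881062656 25.029067052951177
```

View pics/p7.png

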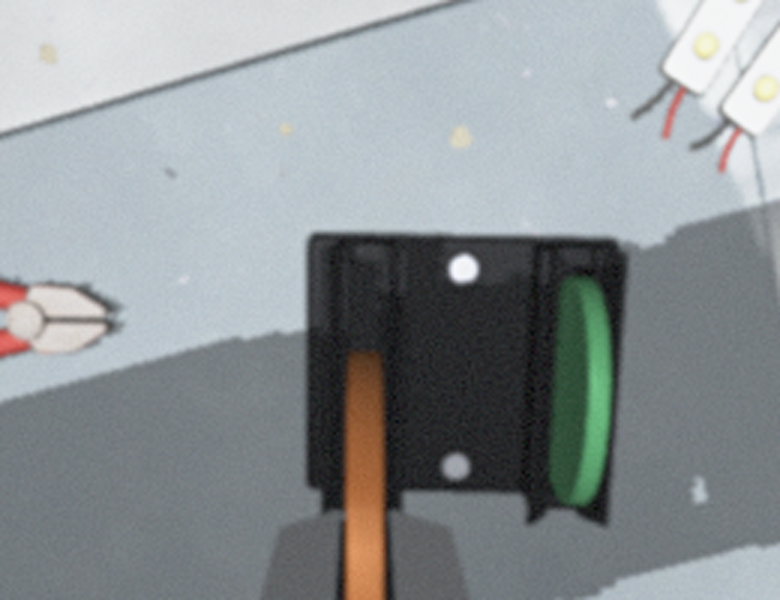

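Disc bottom is about 43 mm below the tips, and the slot runs nearly along the disc. The rack seems 1–2° off the tool, so I'll check it numerically.

Run:
```python
from h import *
w=cv2.imread("pics/w7.png");p=dict(np.load("w7.npz"));t=manip.camera_params("top");it=cv2.imread("pics/top0.png")
def cen(I,roi):
    a,b,c,d=roi;g=I[a:b,c:d].min(2).astype(float);g-=np.median(g);g[g<g.max()*.4]=0;y,x=np.mgrid[a:b,c:d];return [(g*x).sum()/g.sum(),(g*y).sum()/g.sum()]
A=np.array([cen(w,(182,197,346,362)),cen(w,(248,263,344,360))]);B=np.array([cen(it,(219,228,221,232)),cen(it,(231,240,264,274))])
print(A,B)
for z in(5,10,20,30):
    a=cast(p,A,z)[:,:2];b=cast(t,B,z)[:,:2]
    print(z,a.round(1).tolist(),b.round(1).tolist())
    for q in(a,b): d=q[0]-q[1];print("   yaw",np.degrees(np.arctan2(-d[0],d[1])).round(2),"len",np.hypot(*d).round(1),"mid",q.mean(0).round(1))
# green disc in wrist: upper rim points, near face edge
h=cv2.cvtColor(w,cv2.COLOR_BGR2HSV)
for b in blobs((h[...,0]>45)&(h[...,0]<85)&(h[...,1]>90),60):
    print("green px",cv2.boundingRect(b))
# dark profile rows across near slot
gr=w.max(2)
for r in (185,192,200,208,264,268): print(r,gr[r,298:342].tolist())
# lips outer ends in px at z 46
C=np.array([[322,510],[402,510],[528,522],[607,522],[330,245],[404,245]])/3+[200,100]
print(cast(p,C,46).round(1).tolist())
```

```text
[[354.01893026 189.11938566]
 [351.54328036 255.08578923]] [[226.15970099 222.95107034]
 [268.23383999 235.34842158]]
5 [[517.0, 57.0], [497.5, -9.1]] [[517.6, 58.5], [498.2, -7.0]]
   yaw -16.39 len 68.9 mid [507.3  24. ]
   yaw -16.44 len 68.3 mid [507.9  25.8]
10 [[516.7, 57.6], [497.5, -7.6]] [[516.9, 57.6], [497.7, -7.6]]
   yaw -16.39 len 67.9 mid [507.1  25. ]
   yaw -16.44 len 67.9 mid [507.3  25. ]
20 [[516.0, 58.6], [497.4, -4.6]] [[515.7, 55.7], [496.7, -8.7]]
   yaw -16.39 len 66.0 mid [506.7  27. ]
   yaw -16.44 len 67.2 mid [506.2  23.5]
30 [[515.3, 59.7], [497.3, -1.7]] [[514.4, 53.9], [495.6, -9.9]]
   yaw -16.39 len 64.0 mid [506.3  29. ]
   yaw -16.44 len 66.5 mid [505.  22.]
green px (383, 191, 22, 78)
185 [207, 205, 206, 175, 116, 71, 67, 67, 69, 57, 54, 52, 30, 27, 36, 32, 42, 46, 44, 45, 51, 60, 63, 64, 63, 66, 65, 70, 64, 62, 58, 46, 42, 42, 37, 48, 60, 48, 51, 46, 46, 44, 44, 48]
192 [202, 207, 203, 174, 117, 65, 66, 67, 69, 58, 53, 47, 39, 37, 33, 41, 53, 52, 46, 41, 44, 48, 43, 41, 43, 48, 41, 51, 51, 49, 54, 48, 49, 43, 41, 51, 61, 47, 42, 45, 50, 50, 45, 4
[... 222 characters left out ...]
 58, 62, 60, 53, 55, 56, 36, 33, 36, 46, 46, 49, 38, 41, 46, 47, 46, 42, 42, 38, 43, 44, 38, 28, 39, 31, 37, 36, 32, 37, 35, 30, 36, 50, 49, 49, 38, 40]
264 [133, 132, 134, 127, 132, 126, 122, 120, 107, 63, 41, 20, 30, 26, 27, 35, 73, 126, 166, 175, 176, 173, 172, 173, 174, 169, 169, 168, 157, 123, 79, 34, 24, 29, 37, 57, 89, 112, 117, 113, 113, 113, 112, 114]
268 [134, 128, 133, 131, 129, 132, 134, 121, 108, 68, 39, 29, 37, 30, 31, 37, 75, 135, 173, 185, 183, 183, 182, 180, 180, 180, 183, 177, 165, 134, 80, 25, 34, 29, 34, 64, 93, 123, 131, 130, 131, 130, 129, 129]
[[453.4, 0.1, 46.0], [477.6, -6.6, 46.0], [514.7, -21.0, 46.0], [538.6, -27.7, 46.0], [478.4, 78.2, 46.0], [499.4, 72.3, 46.0]]
```

Run:
```python
from h import *
a=np.radians(-16.4);X=np.array([np.cos(a),np.sin(a),0]);Y=np.array([-X[1],X[0],0]);O=np.array([507.2,25,0])
s=manip.camera_params("scene")
for n,f,P in(("w","w7",dict(np.load("w7.npz"))),("t","top0",manip.camera_params("top")),("s","s6",s)):
    I=cv2.imread(f"pics/{f}.png");h=cv2.cvtColor(I,cv2.COLOR_BGR2HSV)
    R=cv2.Rodrigues(np.array(P["rvec"],float))[0];c=-R.T@np.array(P["tvec"],float).ravel()
    m=(h[...,0]>45)&(h[...,0]<85)&(h[...,1]>90)
    m[:, :180]=0
    if n!="w": m[:170]=0; m[:,400:]=0
    for b in blobs(m,50):
        u=cv2.undistortPoints(b.astype(float),P["K"],P["dist_coeffs"])[:,0];d=np.c_[u,np.ones(len(u))]@R
        for off in(-3,3):
            w=c+d*(((O+(32.5+off)*X-c)@X)/(d@X))[:,None]-O
            y=w@Y;print(n,off,cv2.boundingRect(b),"y",y.min().round(1),y.max().round(1),"z",w[:,2].min().round(1),w[:,2].max().round(1))
```

```text
w -3 (383, 191, 22, 78) y -35.8 36.6 z 22.8 102.8
w 3 (383, 191, 22, 78) y -45.3 34.0 z -9.2 78.5
t -3 (228, 196, 47, 20) y -43.1 33.6 z 14.6 145.9
t 3 (228, 196, 47, 20) y -35.4 46.2 z -44.5 95.2
s -3 (255, 205, 27, 31) y -44.0 29.2 z 37.0 81.7
s 3 (255, 205, 27, 31) y -36.3 37.7 z 32.1 77.3
```

Both cameras put the screw midpoint at (507.2, 25.0, z 10) with rack yaw −16.4°, and the lip corners and green disc agree. Next I'll correct by (−4.9, −1) mm and descend to the lips.

>>> play_rows --series '[[[-0.0049,0.01,-0.001],0.0174,1],[[-0.0049,0.035,-0.001],0.0174,1],[[-0.0049,0.06,-0.001],0.0174,1],[[-0.0049,0.075,-0.001],0.0174,1],[[-0.0049,0.082,-0.001],0.0174,1],[[-0.0049,0.082,-0.001],0.0174,1],[[-0.0049,0.082,-0.001],0.0174,1]]'

```text
clock: 9.55
eef_pos: [476.2, 33.4, 95.8]
eef_rot: [-1.571, 0.001, -1.858]
wrist_force: [-0.3, 0.4, -0.1]
finger_gap: 5.8
```

Run:
```python
from h import *
S=manip.read_state();print(S["eef_pos"],S["eef_rot"])
im=manip.camera("wrist")[:,:,::-1];s=manip.camera("scene")[:,:,::-1]
p=manip.camera_params("scene");q=project(p,[[490,28,50]])[0].astype(int);print(q)
a=cv2.convertScaleAbs(cv2.resize(im[150:290,250:430],(515,400),interpolation=2),alpha=1.8)
b=cv2.convertScaleAbs(cv2.resize(s[q[1]-70:q[1]+50,q[0]-42:q[0]+42],(280,400),interpolation=2),alpha=1.8)
cv2.imwrite("pics/p8.png",np.hstack([a,b]))
```

```text
[476.20477513  33.42775812  95.8099627 ] [-1.57146831e+00  7.22470173e-04 -1.85842213e+00]
[243 229]
```

View pics/p8.png

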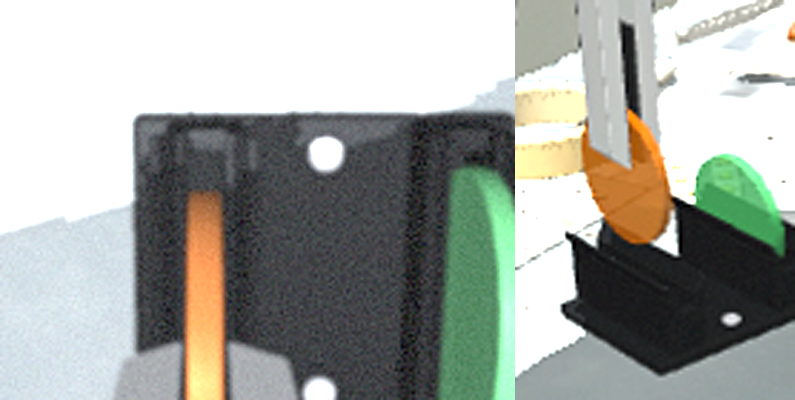

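The disc hangs over the near slot, aligned within about 1 mm (disc column 205, slot 207). Lowering slowly.

>>> play_rows --series '[[[0,0.004,0],0,1],[[0,0.008,0],0,1],[[0,0.012,0],0,1],[[0,0.016,0],0,1],[[0,0.02,0],0,1],[[0,0.024,0],0,1],[[0,0.028,0],0,1],[[0,0.032,0],0,1],[[0,0.035,0],0,1],[[0,0.038,0],0,1],[[0,0.041,0],0,1],[[0,0.041,0],0,1],[[0,0.041,0],0,1]]'

```text
clock: 10.95
eef_pos: [476.4, 33.5, 55.1]
eef_rot: [-1.571, 0.001, -1.858]
wrist_force: [0.8, -0.4, -1.5]
finger_gap: 5.6
```

No contact so far, and it's well inside the slot. Going on to the floor.

>>> play_rows --series '[[[0,0.001,0],0,1],[[0,0.002,0],0,1],[[0,0.003,0],0,1],[[0,0.0035,0],0,1],[[0,0.0035,0],0,1],[[0,0.0035,0],0,1]]'

```text
clock: 11.55
eef_pos: [476.4, 33.5, 51.7]
eef_rot: [-1.571, 0.001, -1.858]
wrist_force: [-0.3, 0.6, -0.1]
finger_gap: 6.0
```

>>> play_rows --series '[[[0,0.0007,0],0,1],[[0,0.0014,0],0,1],[[0,0.002,0],0,1],[[0,0.002,0],0,1],[[0,0.002,0],0,1]]'

```text
clock: 12.05
eef_pos: [477.0, 33.6, 51.2]
eef_rot: [-1.569, 0.001, -1.858]
wrist_force: [-6.9, -0.8, 21.8]
finger_gap: 6.1
```

Run:
```python
from h import *
s=manip.camera("scene")[:,:,::-1].copy();cv2.imwrite("pics/s9.png",s)
S=manip.read_state();T=S["eef_pos"];print(T,S["wrist_force"])
P=manip.camera_params("scene");R=cv2.Rodrigues(np.array(P["rvec"],float))[0];c=-R.T@np.array(P["tvec"],float).ravel()
a=np.radians(-16.4);n=np.array([np.cos(a),np.sin(a),0]);h=cv2.cvtColor(s,cv2.COLOR_BGR2HSV)
for name,m,X0 in(("amber",(h[...,0]<20)&(h[...,1]>150)&(h[...,2]>60),T),("green",(h[...,0]>45)&(h[...,0]<85)&(h[...,1]>90),T+65*n)):
    m[:170]=0;m[260:]=0;m[:,:215]=0;m[:,300:]=0
    for b in blobs(m,60):
        u=cv2.undistortPoints(b.astype(float),P["K"],P["dist_coeffs"])[:,0];d=np.c_[u,np.ones(len(u))]@R
        w=c+d*(((X0-c)@n)/(d@n))[:,None];print(name,cv2.boundingRect(b),"z top",w[:,2].max().round(1))
```

```text
[476.9919159   33.55280988  51.2223965 ] [-7.1392362   0.27560987 22.11861142]
amber (224, 217, 26, 31) z top 79.7
green (255, 205, 27, 31) z top 78.7
```

Contact at the predicted height, with the disc's top level with the green disc's (about 79 mm), so it is on the slot floor. Relieving the push, then opening partway.

>>> play_rows --series '[[[0,-0.001,0],0,1],[[0,-0.001,0],0,1],[[0,-0.001,0],0,0.85],[[0,-0.001,0],0,0.75],[[0,-0.001,0],0,0.7],[[0,-0.001,0],0,0.7],[[0,-0.001,0],0,0.7],[[0,-0.001,0],0,0.7]]'

```text
clock: 12.9
eef_pos: [477.0, 33.6, 52.2]
eef_rot: [-1.569, 0.001, -1.858]
wrist_force: [0.0, 0.5, -0.8]
finger_gap: 28.3
```

>>> play_rows --series '[[[0,-0.01,0],0,0.7],[[0,-0.03,0],0,0.7],[[0,-0.06,0],0,0.7],[[0,-0.1,0],0,0.7],[[0,-0.13,0],0,0.7],[[0,-0.15,0],0,0.7],[[0,-0.15,0],0,0.7],[[0,-0.15,0],0,0.7]]'

```text
clock: 13.7
eef_pos: [476.5, 33.4, 202.1]
eef_rot: [-1.569, 0.001, -1.858]
wrist_force: [-0.3, 0.5, -0.6]
finger_gap: 28.2
```

Run:
```python
from h import *
im=manip.camera("wrist")[:,:,::-1];s=manip.camera("scene")[:,:,::-1]
a=cv2.convertScaleAbs(cv2.resize(im[150:290,250:430],(515,400),interpolation=2),alpha=1.6)
b=cv2.convertScaleAbs(cv2.resize(s[159:279,201:285],(280,400),interpolation=2),alpha=1.6)
cv2.imwrite("pics/p9.png",np.hstack([a,b]));print(manip.read_state()["wrist_force"])
```

```text
[-0.2469313   0.46549352 -0.59576044]
```

View pics/p9.png

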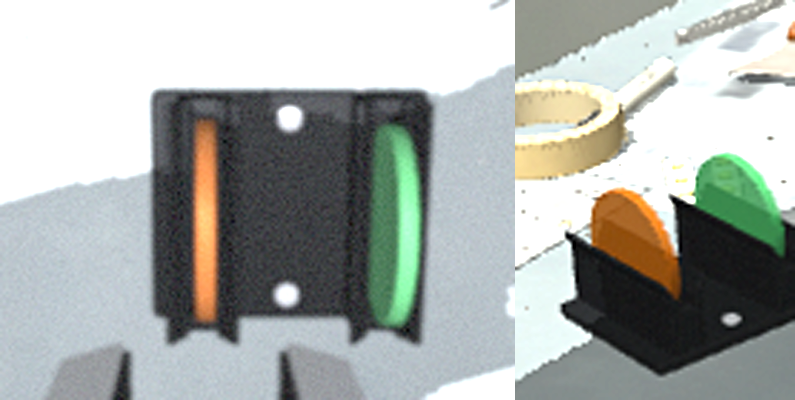

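The amber disc stands in the near slot at (205,220), the green disc is still in the far one, and the gripper is clear.

```bash
python3 -c "
from cell import manip
print(manip.sign_off())"
```

```text
the job is handed in; nothing more can be done
None
```

The amber disc now stands on edge in the rack's near slot, and I handed the job in at about 14 s of the 48 s allowed.

- **Tipping:** I pressed the far edge at the thumb notch. The first press, to z 35.6 mm (about 15 mm below the nest's edge), only tilted it part-way. Going to z 30.2 mm (about 21 mm) made it slide in, and it stayed leaning after the fingers withdrew.
- **Lifting and placing:** I gripped the raised edge at 20 N; the finger gap read 5.7 to 6 mm, matching the 6 mm disc. I lowered it into the slot until it touched the floor at the expected height. The highest wrist force in the readings was about 23 N.
- **Last checks:** Before release the amber disc's top measured 79.7 mm and the green disc's 78.7 mm; a standing disc should reach 78 mm. The last pictures show amber upright in the near slot, green still in the far slot, the gripper clear and the wrist force near zero.
- **Disagreement:** The estimates of the rack's position along its slots differed by up to 6 or 7 mm. I used the midpoint of its two screws, where the top and wrist cameras matched, and the disc went in cleanly.

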